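# Stand the glass tumbler upside down on its cork mat

### The arm

A 6-joint arm with a two-finger parallel gripper is mounted at the origin on the work surface. World frame = base frame: x ahead of the robot, y to its left, z up, the work surface at z = 0. Lengths are in m, angles in rad, forces in N, time in s.
With the tool pointing down it reaches from about 0.425 to 1.125 m from the base axis. Payload 14.9 kg.
Tool frame: the origin (TCP) lies at the very end of the fingers, on their centre line; the grasp point (between the pads) lies behind it (r.grip_point_offset is the z of the grasp point in the tool frame, in m); z points along the fingers, y is the line along which they close (so a half turn about z gives the same grasp; the last joint's range is limited). The gripper opens to 91 mm and grips with 3 to 60 N. Pads are 32 mm wide; open, the fingers measure 118 mm over their backs; the gripper's body (76 mm by 178 mm) begins 60 mm behind the grasp point.
Start: joints at [1.238, 0.379, 1.734, -0, 1.028, -0.033], TCP at [0.207, 0.669, 0.214] pointing down, gripper open.
Joint ranges: [-2.77, 2.77], [-0.74, 2.19], [0, 2.66], [-1.06, 4.2], [0.31, 2.87], [-3.08, 3.08]. Speed limits (rad/s): [1.89, 1.89, 2.39, 3.14, 3.14, 3.14].

### API

Orientations are given as a unit quaternion [w, x, y, z].
In Python, from bench import r, imaging, ticket, finder gives the robot as it stands.
- The arm moves only by the tool play_rows, never from a script. Its argument "increments" is a list of rows, each a list of 7 numbers: the shift along the world's x, y, z as a fraction of full scale, then the turn, a rotation vector about the world's x, y, z as a fraction of full scale, then the finger opening in mm, from 0 to 91.2. A call has 1 to 12 rows; each row shifts and turns the commanded pose from where the row before left it; what a row does not reach is not made up. Full scale, the value 1, is 2.5 cm for a shift and 0.1 rad for a turn. A row lasts 1/12 s, in which the tool goes at most 41.7 mm and 7.16 degrees, less where a joint would pass 70% of its speed; a pose out of reach is approached as far as the arm can. A call with a number of a shift or a turn outside -1 to 1 is refused whole. A call with a gripper value outside its range is refused whole. The fingers move at their own pace and stop on an object; "newtons" is the grip in N (left out, the last holds). Time passes only in rows, so rows that do not move let the fingers close. It gives the time, the measured TCP pose, the force, the opening and the grip force at its end, in the units of the state.
- r.get_obs(): the state, without advancing time (a new reading comes with each control period).
- imaging.camera(name): name is "scene" or "top" or "wrist"; returns the picture (480x640x3 uint8, red, green, blue); there is no depth.
- imaging.camera_info(name): a dict with "fx", "fy", "cx", "cy" (pixels), "pose" (4x4, takes a point from camera to world coordinates). Camera axes: x right, y down, z forward; pixel columns grow to the right and rows downward; lengths in m; the calibration is good to about 2 mm. The wrist camera is an equidistant fisheye: a pixel r from the principal point sees the ray r / f radians off the axis. A picture is of the moment at which its call begins: read the wrist's pose just before it. camera_info takes no time and is no camera call; for the wrist camera it gives the pose at the moment of the call.
- ticket.job_done(): hands the job in; it is judged then, once.
Trained networks look in the newest picture that a camera, given by its name, has taken for a name from the list of things; names that differ only in an ending like _2 or _b are one class to them, and where a whole thing is asked for, a point or a joint stands for the part that bears it (a point fixed in the world has none). Each returns a list of dicts, best first, with "confidence" (0 to 1); they miss things now and then, are a little off and sometimes report something else, mostly with a low value. They report only what shows in the picture. A call takes as long as a camera call. They do not tell look-alikes from the thing itself.
- finder.look_for(camera, query): "position" ([x, y, z] in m, in the coordinates of the camera as it stood for that picture, good to about 4 mm: the middle of the surface that is visible of it).
- finder.trace(camera, query): "mask" (480x640 bool, what is visible of it).
- finder.tip_of(camera, query): "position" ([x, y, z] in m, in the coordinates of the camera as it stood for that picture, good to about 4 mm: a listed point, or the origin of a listed thing).
The state is a dict: "time": time; "q": joint angles; "qd": joint speeds; "joint_torque": joint torques, N m; "tool_pos": TCP position; "tcp_rot": TCP orientation; "wrist_force": force on the tool from outside, world axes, zero at the start; "torque": the same for the moment, N m; "opening": finger opening in m; "grasp_force": force on a finger pad.
Only numpy, scipy, OpenCV 4.12 (cv2) and the standard library are available. Lean on these libraries where they do the work, as an engineer would, in place of code of your own. Each camera call takes 0.05 s, during which the arm holds its last target. There are 200 camera calls.

### The job

Turn the square glass tumbler upside down and stand it, mouth down, wholly on the round cork mat on the hallway shelf, so that no dust falls in. It is glass: turn it over in the gripper (laying it on its side to take a new grip is fine), set it down without ever letting it drop or fall over, and leave the toy vehicles where they are.

Things in the scene. Friction and masses are not known exactly. Their poses are not given: they have to be found in the camera images.
- tumbler_center (a point): Centre, half-way up, of a greenish glass tumbler, square in section: 56 x 56 mm, 80 mm tall, flat straight sides, walls 4 mm, base 12 mm, 0.15 to 0.3 kg, centre of mass 10 mm from here towards the base. z runs from base to open mouth (up at the start), x and y square to the sides; base and rim 40 mm away. Nothing within 100 mm of its start; it can lie on a side there without rolling.
- mat_top (a point): Centre of the upper face of a round cork mat, 140 mm across and 4 mm thick, fixed flat on the shelf (z up). Either the mat is on the left and the tumbler on the right, or the other way round. Beyond them stand a fixed toy gas station (144 mm tall, far left) and a drawer unit (130 mm tall, far right), both 0.4 m or more to the side of the robot's x axis.
- tow_truck: Brown wooden toy tow truck, 165 x 55 x 76 mm, on the far side of the shelf. Origin under its centre, x to its front. To be left alone.
- buggy: Lime plastic toy buggy, 110 x 70 x 69 mm, on the far side of the shelf. Origin under its centre, x to its front. To be left alone.
- coupe: Small silver die-cast coupe, 78 x 32 x 28 mm, on the near side of the shelf. Origin under its centre, x to its front. To be left alone.
Not all that is in view belongs to the job. Several things look just like the part that bears tumbler_center: the one meant starts farthest to the robot's left.

How it is judged:
By the outcome, as a careful person would: the job done as asked, in the order asked, and still so for the second after the job is handed in, with the robot touching nothing.
It also fails if it takes over 72 s, if anything falls off the work surface, if the arm or the gripper's body presses on something with over 40 N, if the wrist force passes 120 N, or if a joint passes its speed limit or range.

## Working session

There is one attempt and no reset: what is moved stays moved. The work goes in short steps, Python scripts to look and compute and a tool call to move; the robot and the scene stay as the last step left them, time stands still between calls to the robot, and variables do not carry over. Pictures are saved under pics/ and viewed, at most 10 in all, crops included, and the job is handed in when it is done.

Besides the shell and the picture viewer there is one more tool, called after "Call:" as a command line: name --pt "numbers of a row" for each row, then --argument value for the rest. play_rows: Moves the arm, as the interface text tells. Shift numbers are shares of 2.5 cm and turn numbers shares of 0.1 rad, none past 1 either way. Its arguments: {"type":"object","properties":{"increments":{"type":"array","items":{"type":"array","items":{"type":"number"}}},"newtons":{"type":"number"}},"required":["increments"]}

```bash
mkdir -p pics; ls
cat > h.py <<'E'
import numpy as np, cv2
from bench import r, imaging, ticket, finder
def snap(n,f):
    im=imaging.camera(n); cv2.imwrite('pics/'+f,im[:,:,::-1]); return im
def w(n,p):
    T=np.array(imaging.camera_info(n)["pose"]); return (T@np.r_[p,1])[:3]
def px(n,p):
    c=imaging.camera_info(n);T=np.linalg.inv(np.array(c["pose"]));q=(T@np.r_[p,1])[:3]
    return q[0]/q[2]*c['fx']+c['cx'],q[1]/q[2]*c['fy']+c['cy']
E
python3 - <<'E'
from h import *
np.set_printoptions(precision=4,suppress=True)
a=snap('scene','s1.png'); b=snap('top','t1.png')
cv2.imwrite('pics/both.png',cv2.resize(np.vstack([a,b])[:,:,::-1],(400*1,600)))
for c in ['scene','top']:
    for q in ['tumbler_center','mat_top','tow_truck','buggy','coupe']:
        for d in finder.tip_of(c,q): print(c,q,round(d['confidence'],2),w(c,d['position']),np.array(px(c,w(c,d['position']))).round())
print(r.get_obs(), r.grip_point_offset)
for c in ['scene','top']: print(imaging.camera_info(c))
E
```

```text
pics
scene tumbler_center 0.88 [ 0.6059 -0.3486  0.0405] [243. 324.]
scene tumbler_center 0.69 [ 0.5016 -0.2039  0.0404] [275. 259.]
scene tumbler_center 0.66 [ 0.2598 -0.3034  0.0373] [190. 212.]
scene tumbler_center 0.65 [ 0.3987 -0.3605  0.0439] [194. 259.]
scene tow_truck 0.79 [ 0.7887  0.2185 -0.0025] [490. 270.]
scene buggy 0.71 [ 0.7827 -0.1946 -0.0033] [349. 358.]
scene coupe 0.65 [ 0.3824 -0.0364 -0.0008] [307. 207.]
scene coupe 0.45 [ 0.5016 -0.2055  0.0395] [275. 260.]
top tumbler_center 0.92 [ 0.6013 -0.3548  0.0378] [445. 208.]
top tumbler_center 0.8 [ 0.4021 -0.3634  0.0368] [456. 294.]
top tumbler_center 0.8 [ 0.258  -0.3022  0.0355] [434. 361.]
top mat_top 0.83 [0.5216 0.1544 0.0026] [226. 252.]
top tow_truck 0.83 [0.7881 0.2152 0.0007] [201. 145.]
top buggy 0.62 [ 0.7823 -0.1872 -0.0051] [367. 143.]
top coupe 0.93 [ 0.3811 -0.036   0.0002] [310. 310.]
{'time': 0.6, 'q': array([ 1.2377,  0.3789,  1.7342, -0.    ,  1.0285, -0.0333]), 'qd': array([ 0.0003,  0.0001, -0.0013,  0.0002, -0.0009,  0.0018]), 'joint_torque': array([  0.0016, -76.3384, -43.4597,   0.0651,   0.0
[... 158 characters left out ...]
 0.0047]), 'torque': array([ 0.0099, -0.0519, -0.0209]), 'grasp_force': 0.0, 'opening': 0.09077789486326539} -0.0188
{'fx': 580.5495110682817, 'fy': 580.5495110682817, 'cx': 325.1291882062559, 'cy': 230.11889753665957, 'pose': array([[ 0.5652,  0.6575, -0.4982,  1.1932],
       [ 0.8249, -0.4441,  0.3498, -0.5489],
       [ 0.0087, -0.6087, -0.7934,  1.1502],
       [ 0.    ,  0.    ,  0.    ,  1.    ]])}
{'fx': 575.8664157983807, 'fy': 575.8664157983807, 'cx': 322.01356255411105, 'cy': 247.3069323983516, 'pose': array([[-0.0348, -0.9778,  0.2067,  0.2494],
       [-0.9994,  0.0343, -0.0062, -0.0605],
       [-0.001 , -0.2068, -0.9784,  1.3116],
       [ 0.    ,  0.    ,  0.    ,  1.    ]])}
```

View pics/s1.png

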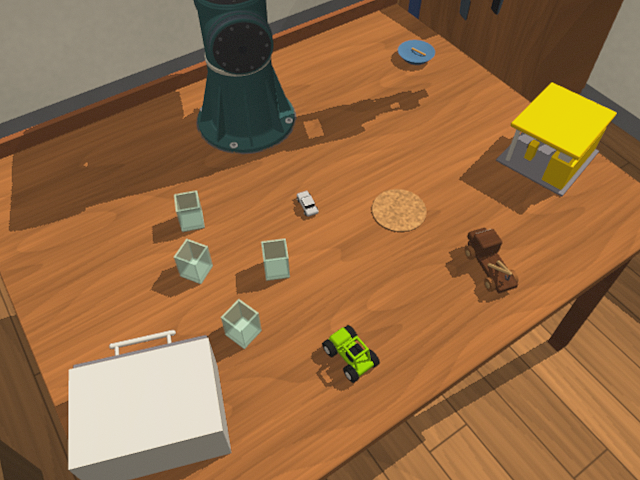

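View pics/t1.png

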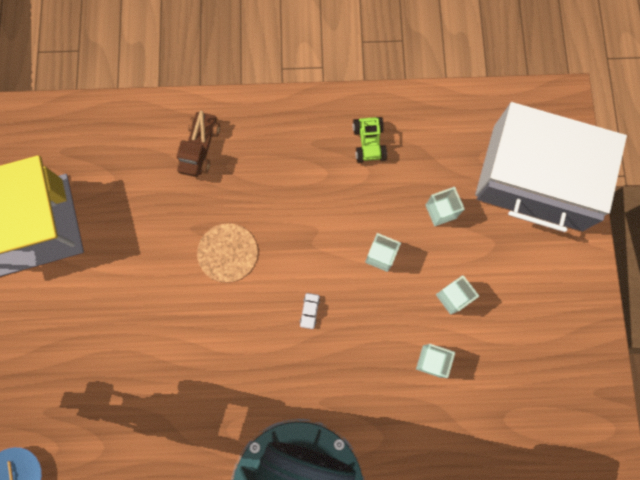

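Scene and top agree. There are four look-alike tumblers, at top pixels (383,252), (445,208), (458,295) and (436,361). The one farthest left (largest y) is at (383,252), about (0.50,-0.20). The mat is at (226,252), about (0.52,0.155). Next I'll fit the tumbler's pose and check the choice in a crop.

```bash
cat >> h.py <<'E'
from scipy.optimize import minimize
def project(n,P):
    c=imaging.camera_info(n);T=np.linalg.inv(np.array(c["pose"]));q=P@T[:3,:3].T+T[:3,3]
    return q[:,:2]/q[:,2:]*[c['fx'],c['fy']]+[c['cx'],c['cy']]
def hullmask(n,P,s=4):
    m=np.zeros((480*s,640*s),np.uint8)
    cv2.fillConvexPoly(m,cv2.convexHull((project(n,P)*s).round().astype(np.int32)),1);return cv2.resize(m.astype(np.float32),(640,480),interpolation=cv2.INTER_AREA)
def fitbox(masks,x0,half=(.028,.028,.04),z=.04):
    B=np.array([[i,j,k] for i in(-1,1) for j in(-1,1) for k in(-1,1)])*half
    def f(v):
        c,s=np.cos(v[2]),np.sin(v[2]);P=B@np.array([[c,-s,0],[s,c,0],[0,0,1]]).T+[v[0],v[1],z]
        return sum(1-np.minimum(h,m).sum()/np.maximum(h,m).sum() for n,m in masks for h in [hullmask(n,P)])
    best=min((minimize(f,[x0[0],x0[1],a],method='Nelder-Mead',options=dict(initial_simplex=[[x0[0],x0[1],a],[x0[0]+.01,x0[1],a],[x0[0],x0[1]+.01,a],[x0[0],x0[1],a+.3]],xatol=1e-4,fatol=1e-4)) for a in np.arange(0,1.5,.4)),key=lambda o:o.fun)
    return best.x,best.fun
def maskat(n,q,p):
    u,v=project(n,np.array([p]))[0]; ms=[d['mask'] for d in finder.trace(n,q) if d['mask'].sum()>0]
    ms=[m for m in ms if np.hypot(np.argwhere(m).mean(0)[1]-u,np.argwhere(m).mean(0)[0]-v)<25]
    return ms[0].astype(np.float32) if ms else None
E
python3 - <<'E'
from h import *
print([a for a in dir(r) if a[0]!='_'])
P=np.array([.5,-.204,.04]);M=[]
for n in['scene','top']:
    im=imaging.camera(n)
    m=maskat(n,'tumbler_center',P); print(n,None if m is None else m.sum())
    if m is not None:M.append((n,m))
    u,v=project(n,P[None])[0].astype(int); c=im[v-60:v+60,u-75:u+75,::-1]
    cv2.imwrite(f'pics/c_{n}.png',cv2.resize(c,(400,320),interpolation=2))
cv2.imwrite('pics/crop.png',np.hstack([cv2.imread('pics/c_scene.png'),cv2.imread('pics/c_top.png')]))
print(fitbox(M,P))
for m in M: print(fitbox([m],P))
d=[m for m in finder.trace('top','mat_top')][:1]
for q in d:
    (cx,cy),ax,an=cv2.fitEllipse(max(cv2.findContours(q['mask'].astype(np.uint8),0,2)[0],key=len)); c=imaging.camera_info('top');T=np.array(c['pose'])
    ray=T[:3,:3]@[(cx-c['cx'])/c['fx'],(cy-c['cy'])/c['fy'],1]; print('mat',T[:3,3]+ray*(.004-T[2,3])/ray[2],ax)
    print('mat center proj',project('top',np.array([[.5216,.1544,.004]])),cx,cy)
for q in ['tow_truck','buggy']:
    for d in finder.trace('top',q)[:1]:
        ys,xs=np.nonzero(d['mask']);print(q,xs.min(),xs.max(),ys.min(),ys.max())
wi=imaging.camera_info('wrist')['pose']; print(wi)
E
```

```text
['Unreachable', 'get_obs', 'grip_point_offset']
scene 946.0
top 763.0
(array([ 0.50273692, -0.20387146, -0.42887059]), np.float64(0.20137065649032593))
(array([ 0.50456008, -0.20296543,  1.12856468]), np.float64(0.05482292175292969))
(array([ 0.50049076, -0.20567091,  1.13973112]), np.float64(0.0852212905883789))
tow_truck 178 220 112 176
buggy 352 388 116 163
[[ 2.94335314e-01  9.27446889e-01  2.30670741e-01  1.41511159e-01]
 [ 9.55702174e-01 -2.85703999e-01 -7.07571906e-02  6.87947263e-01]
 [ 2.80016749e-04  2.41278868e-01 -9.70455784e-01  3.84568087e-01]
 [ 0.00000000e+00  0.00000000e+00  0.00000000e+00  1.00000000e+00]]
```

View pics/crop.png

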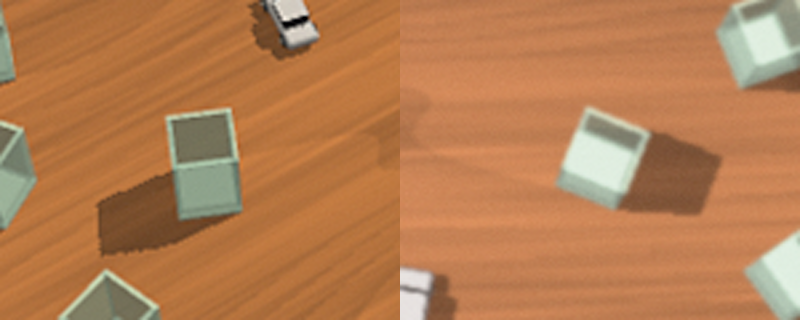

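The crop shows the chosen tumbler upright with its mouth up. Its sides are turned about -25°, and both single-view fits agree. I'll move over to its side of the shelf.

Call:
play_rows --pt "0.6 -0.84 0.15 0 0 0 91" --pt "0.6 -0.84 0.15 0 0 0 91" --pt "0.6 -0.84 0.15 0 0 0 91" --pt "0.6 -0.84 0.15 0 0 0 91" --pt "0.6 -0.84 0.15 0 0 0 91" --pt "0.6 -0.84 0.15 0 0 0 91" --pt "0.6 -0.84 0.15 0 0 0 91" --pt "0.6 -0.84 0.15 0 0 0 91" --pt "0.6 -0.84 0.15 0 0 0 91" --pt "0.6 -0.84 0.15 0 0 0 91" --pt "0.6 -0.84 0.15 0 0 0 91" --pt "0.6 -0.84 0.15 0 0 0 91"

```text
time: 1.95
tool_pos: [0.3873, 0.4157, 0.2592]
tcp_rot: [0.0, 0.149, 0.989, 0.0]
wrist_force: [-0.1, 1.1, 0.1]
opening: 0.0911
grasp_force: 0.0
```

```bash
cat >> h.py <<'E'
import json
def log():
    o=r.get_obs(); open('log.txt','a').write(json.dumps([list(o['q']),list(o['tool_pos']),list(o['tcp_rot'])])+'\n'); return o
E
python3 -c "
from h import *
o=log();print(o['time'],o['q'],o['tool_pos'],o['tcp_rot'])"
```

```text
1.95 [ 7.79708391e-01  1.17982030e-01  1.97494538e+00  6.35594412e-06
  1.04842643e+00 -4.91361860e-01] [0.38730946 0.41569431 0.25924307] [6.92184667e-05 1.49304274e-01 9.88791292e-01 9.73348377e-05]
```

Call:
play_rows --pt "0.6 -0.84 0 0 0 0 91" --pt "0.6 -0.84 0 0 0 0 91" --pt "0.6 -0.84 0 0 0 0 91" --pt "0.6 -0.84 0 0 0 0 91" --pt "0.6 -0.84 0 0 0 0 91" --pt "0.6 -0.84 0 0 0 0 91" --pt "0.6 -0.84 0 0 0 0 91" --pt "0.2 -1 0 0 0 -0.15 91" --pt "0 -1 0 0 0 -0.15 91" --pt "0 -1 0 0 0 -0.15 91" --pt "0 -1 0 0 0 -0.15 91" --pt "0 -1 0 0 0 -0.15 91"

```text
time: 2.95
tool_pos: [0.4966, 0.1436, 0.259]
tcp_rot: [0.0, 0.187, 0.982, 0.0]
wrist_force: [0.3, -0.1, 0.3]
opening: 0.0909
grasp_force: 0.0
```

```bash
python3 -c "
from h import *
o=log();print(o['time'],o['q'],o['tool_pos'],o['tcp_rot'])"
```

```text
2.95 [ 2.36453502e-01  2.93261235e-02  2.07119120e+00  9.66755210e-06
  1.04085301e+00 -9.58888369e-01] [0.4965972  0.14362977 0.25902892] [9.95893738e-05 1.86628936e-01 9.82430470e-01 4.95508301e-05]
```

Call:
play_rows --pt "0 -1 0 0 0 -0.15 91" --pt "0 -1 0 0 0 -0.15 91" --pt "0 -1 0 0 0 -0.15 91" --pt "0 -1 0 0 0 -0.15 91" --pt "0 -1 0 0 0 -0.15 91" --pt "0 -1 0 0 0 0 91" --pt "0 -1 0 0 0 0 91" --pt "0 -1 0 -0.42 -0.9 0 91" --pt "0 -1 0 -0.42 -0.9 0 91" --pt "0 -1 0 0 0 0 91" --pt "0 0 0 0 0 0 91"

```text
time: 3.87
tool_pos: [0.4961, -0.1077, 0.2592]
tcp_rot: [0.098, 0.223, 0.97, -0.021]
wrist_force: [0.8, -0.5, 0.3]
opening: 0.0911
grasp_force: 0.0
```

```bash
python3 -c "
from h import *
o=log();print(o['time'],o['q'],o['tool_pos'],o['tcp_rot'])"
```

```text
3.8667 [-0.23858798 -0.07715982  2.1852259  -0.05345346  0.83816432 -1.32628744] [ 0.49609687 -0.10766797  0.25921839] [ 0.0975543   0.22259049  0.96978661 -0.02122644]
```

```bash
sed -i 's/^\[/[/' log.txt
cat >> h.py <<'E'
from scipy.spatial.transform import Rotation as Ro
from scipy.optimize import least_squares
def fk(q,k):
    a1,d1,L2,L3,e,Lt=k[:6]
    R1=Ro.from_euler('z',q[0]); R2=R1*Ro.from_euler('y',q[1]); R3=R2*Ro.from_euler('y',q[2])
    R=R3*Ro.from_euler('z',q[3])*Ro.from_euler('y',q[4])*Ro.from_euler('z',q[5])
    return R1.apply([a1,0,d1])+R2.apply([0,0,L2])+R3.apply([e,0,L3])+R.apply([0,0,Lt]),R
def quat(o): return Ro.from_quat(np.r_[o[1:],o[0]])
E
python3 - <<'E'
from h import *
np.set_printoptions(precision=4,suppress=True)
D=[json.loads(l) for l in open('log.txt')]
D.append([[1.2377,0.3789,1.7342,0,1.0285,-.0333],[.2068,.6688,.2139],[0,.1493,.9888,0]])
for q,p,o in D: print((fk(q,[0]*6)[1].inv()*quat(o)).as_rotvec())
f=lambda k:np.concatenate([fk(q,k)[0]-p for q,p,o in D])
for g in ([.0,.3,.45,.45,0,.25],[.1,.4,.5,.5,0.03,.3]):
    s=least_squares(lambda k:np.r_[f(k),1e-4*(k[4]),1e-4*k[0]],g); print(s.x,np.abs(f(s.x)).max())
E
```

```text
[-0.     -0.      1.5708]
[-0.     -0.      1.5708]
[-0.     -0.      1.5708]
[-0.     -0.      1.5707]
[-0.0729 -0.5082  0.5034  0.2872 -0.6596  0.1602] 0.022024510410070947
[-0.0729 -0.5082  0.5034  0.2872 -0.6596  0.1602] 0.022024510229411792
```

```bash
sed -i "s/R1.apply(\[a1,0,d1\])/R1.apply([a1,k[6],d1])/; s/Ro.from_euler('z',q\[5\])$/Ro.from_euler('z',q[5]+np.pi\/2)/" h.py
python3 - <<'E'
from h import *
np.set_printoptions(precision=4,suppress=True)
D=[json.loads(l) for l in open('log.txt')]
D.append([[1.2377,0.3789,1.7342,0,1.0285,-.0333],[.2068,.6688,.2139],[0,.1493,.9888,0]])
f=lambda k:np.concatenate([fk(q,k)[0]-p for q,p,o in D])
for g in ([.0,.3,.45,.45,0,.25,.02],[.1,.4,.5,.5,0.03,.3,.02]):
    s=least_squares(lambda k:np.r_[f(k),1e-4*(k[4]),1e-4*k[0]],g,x_scale=.1,xtol=1e-14,ftol=1e-14); print(list(s.x.round(4)),np.abs(f(s.x)).max(),s.cost)
E
```

```text
[np.float64(-0.0011), np.float64(0.3173), np.float64(0.5509), np.float64(0.6045), np.float64(0.0402), np.float64(0.2688), np.float64(0.0233)] 3.864130043668146e-05 1.2814009950304333e-09
[np.float64(-0.0011), np.float64(0.3173), np.float64(0.5509), np.float64(0.6045), np.float64(0.0402), np.float64(0.2688), np.float64(0.0233)] 3.8641513540299544e-05 1.2814009938489895e-09
```

```bash
cat >> h.py <<'E'
K=[-.0011,.3173,.5509,.6045,.0402,.2688,.0233]
LO=np.array([-2.77,-.74,0,-1.06,.31,-3.08]);HI=np.array([2.77,2.19,2.66,4.2,2.87,3.08])
def toolR(phi,th):
    d=np.array([np.cos(phi)*np.cos(th),np.sin(phi)*np.cos(th),-np.sin(th)]); y=np.array([-np.sin(phi),np.cos(phi),0])
    return Ro.from_matrix(np.c_[np.cross(y,d),y,d])
def ik(p,R,q0):
    f=lambda q:(lambda F:np.r_[F[0]-p,.3*(F[1].inv()*R).as_rotvec()])(fk(q,K))
    s=least_squares(f,np.clip(q0,LO+.01,HI-.01),bounds=(LO+.005,HI-.005)); return s.x,np.linalg.norm(s.fun)
E
python3 - <<'E'
from h import *
np.set_printoptions(precision=2,suppress=True)
q0=r.get_obs()['q']; D=np.deg2rad
for name,P,phi in [('pick',[.5025,-.204,.04],-.43),('lay',[.58,0,.028],0),('lay2',[.64,0,.028],0),('place',[.52,.155,.044],-.1)]:
    q=q0
    for th in range(90,29,-10):
        R=toolR(phi,D(th));q,e=ik(np.array(P)+R.apply([0,0,.0128]),R,q);print(name,th,round(e,4),q)
    q=q0
    for th in range(90,151,10):
        R=toolR(phi,D(th));q,e=ik(np.array(P)+R.apply([0,0,.0128]),R,q);print(name,th,round(e,4),q)
E
```

```text
pick 90 0.0 [-0.43  0.44  2.1   0.    0.6  -1.57]
pick 80 0.0 [-0.43  0.39  2.19 -0.    0.38 -1.57]
pick 70 0.0322 [-0.43  0.36  2.21 -0.01  0.32 -1.56]
pick 60 0.0785 [-0.39  0.32  2.22 -0.22  0.32 -1.32]
pick 50 0.1085 [-0.26  0.32  2.26 -1.05  0.32 -0.35]
pick 40 0.1475 [-0.26  0.27  2.27 -1.05  0.32 -0.34]
pick 30 0.1897 [-0.25  0.23  2.28 -1.05  0.32 -0.32]
pick 90 0.0 [-0.43  0.44  2.1   0.    0.6  -1.57]
pick 100 0.0 [-0.43  0.49  2.01  0.    0.81 -1.57]
pick 110 0.0 [-0.43  0.56  1.92  0.    1.01 -1.57]
pick 120 0.0 [-0.43  0.64  1.84  0.    1.19 -1.57]
pick 130 0.0 [-0.43  0.72  1.75  0.    1.37 -1.57]
pick 140 0.0 [-0.43  0.8   1.67  0.    1.55 -1.57]
pick 150 0.0 [-0.43  0.88  1.6   0.    1.71 -1.57]
lay 90 0.0 [-0.04  0.5   2.03  0.    0.62 -1.61]
lay 80 0.0 [-0.04  0.46  2.11  0.02  0.39 -1.63]
lay 70 0.0306 [-0.05  0.43  2.14  0.07  0.32 -1.69]
lay 60 0.0714 [-0.2   0.43  2.22  1.33  0.32 -3.07]
lay 50 0.0961 [-0.2   0.4   2.22  1.35  0.32 -3.07]
lay 40 0.133 [-0.2   0.37  2.23  1.37  0.32 -3.07]
lay 30 0.1745 [-0.2   0.33  2.23  1.39  0.32 -3.07]
lay 90 0.0 [-0.04  0.5
[... 1082 characters left out ...]
.    0.61 -1.22]
place 80 0.0 [ 0.28  0.39  2.18 -0.16  0.41 -1.05]
place 70 0.0163 [ 0.33  0.37  2.23 -0.56  0.32 -0.62]
place 60 0.0373 [ 0.39  0.36  2.26 -1.05  0.32 -0.08]
place 50 0.0782 [ 0.38  0.32  2.26 -1.05  0.32 -0.08]
place 40 0.1239 [ 0.38  0.29  2.27 -1.05  0.32 -0.09]
place 30 0.1705 [ 0.38  0.24  2.28 -1.05  0.32 -0.1 ]
place 90 0.0 [ 0.25  0.43  2.1   0.    0.61 -1.22]
place 100 0.0 [ 0.22  0.48  2.02  0.08  0.81 -1.31]
place 110 0.0 [ 0.2   0.55  1.94  0.12  1.   -1.35]
place 120 0.0 [ 0.18  0.62  1.85  0.15  1.18 -1.38]
place 130 0.0 [ 0.17  0.7   1.77  0.17  1.35 -1.4 ]
place 140 0.0 [ 0.16  0.78  1.7   0.19  1.52 -1.41]
place 150 0.0 [ 0.15  0.86  1.63  0.21  1.68 -1.42]
```

Run:
```python
from h import *
np.set_printoptions(precision=2,suppress=True)
D=np.deg2rad; rng=np.random.default_rng(0)
S=[np.array([0,.5,2,a,b,c]) for a in(-.9,0,1.5,3) for b in(.6,1.4) for c in(-1.5,1.5)]
for name,P,phs in [('pick',[.5025,-.204,.04],[-25,65,-115,155]),('lay',[.6,0,.028],[0,45,90,135,-45,-90])]:
  az=np.arctan2(P[1],P[0])
  for ph in phs:
    for th in (30,45,60,75):
      R=toolR(D(ph),D(th));sol=[]
      for s in S:
        s=s.copy();s[0]=az
        q,e=ik(np.array(P)+R.apply([0,0,.0128]),R,s)
        if e<.002 and not any(np.abs(q-t).max()<.1 for t in sol): sol.append(q)
      print(name,ph,th,*sol)
```

```text
pick -25 30 [-0.42  0.59  2.46  3.16  0.96  1.57]
pick -25 45 [-0.42  0.45  2.42  3.16  0.51  1.56]
pick -25 60
pick -25 75
pick 65 30 [-0.82  0.71  2.    1.01  1.25  1.99]
pick 65 45 [-0.75  0.6   2.05  0.9   1.03  2.13]
pick 65 60 [-0.66  0.51  2.08  0.73  0.82  2.34]
pick 65 75 [-0.55  0.45  2.1   0.43  0.66  2.68]
pick -115 30 [-0.04  0.73  1.96 -1.    1.26  1.13]
pick -115 45 [-0.11  0.62  2.01 -0.89  1.04  1.  ]
pick -115 60 [-0.2   0.52  2.05 -0.71  0.84  0.8 ]
pick -115 75 [-0.31  0.46  2.09 -0.42  0.67  0.47]
pick 155 30 [-0.43  0.88  1.6   0.    1.71  1.57]
pick 155 45 [-0.43  0.76  1.71  0.    1.46  1.57]
pick 155 60 [-0.43  0.64  1.84  0.    1.19  1.57]
pick 155 75 [-0.43  0.53  1.97  0.    0.91  1.58]
lay 0 30 [-0.06  0.64  2.35  3.07  0.9   1.58]
lay 0 45 [-0.06  0.52  2.31  3.06  0.47  1.61]
lay 0 60
lay 0 75
lay 45 30 [-0.39  0.67  2.19  1.8   0.96  1.89]
lay 45 45 [-0.31  0.56  2.18  1.61  0.68  2.14]
lay 45 60 [-0.22  0.5   2.14  1.17  0.48  2.64]
lay 45 75 [-0.13  0.49  2.07  0.48  0.46 -2.9 ]
lay 90 30 [-0.39  0.78  1.86  0.99  1.28  2.05]
lay 90 45 [-0.33  0.68  1.91  0.87  1.07  2.17]
lay 90 60 [-0.25  0.6   1.95  0.69  0.86  2.36]
lay 90 75 [-0.15  0.54  1.98  0.41  0.7   2.67]
lay 135 30 [-0.23  0.91  1.57  0.47  1.63  1.9 ]
lay 135 45 [-0.21  0.79  1.67  0.4   1.39  1.93]
lay 135 60 [-0.16  0.68  1.78  0.33  1.14  1.99]
lay 135 75 [-0.11  0.59  1.88  0.21  0.88  2.1 ]
lay -45 30
lay -45 45
lay -45 60
lay -45 75 [ 0.04  0.49  2.07 -0.46  0.44 -0.34]
lay -90 30 [ 0.32  0.78  1.86 -1.05  1.25  1.08]
lay -90 45 [ 0.26  0.68  1.91 -0.92  1.04  0.94]
lay -90 60 [ 0.17  0.6   1.95 -0.73  0.84  0.73]
lay -90 75 [ 0.07  0.54  1.98 -0.42  0.69  0.41]
```

```bash
cat >> h.py <<'E'
def plan(P,phi,th,back=0.,n=None,off=.0128):
    o=log(); R=toolR(phi,np.deg2rad(th)); t=np.array(P)+R.apply([0,0,off-back])
    R0=quat(o['tcp_rot']); dp=t-o['tool_pos']; rv=(R*R0.inv()).as_rotvec()
    need=max(np.abs(dp).max()/.025,np.linalg.norm(dp)/.0415,np.abs(rv).max()/.1,np.linalg.norm(rv)/.12); n=n or int(np.ceil(need))
    q=o['q'];em=0;sm=np.zeros(6)
    for i in range(1,n+1):
        q2,e=ik(o['tool_pos']+dp*i/n,Ro.from_rotvec(rv*i/n)*R0,q);sm=np.maximum(sm,abs(q2-q)*12);q=q2;em=max(em,e)
    np.set_printoptions(precision=3,suppress=True)
    print('t',o['time'],'open',o['opening'],'target',t,'need',round(need,1),'rows',n,'shift/row',dp/.025/n,'turn/row',rv/.1/n,'\n total shift',dp/.025,'turn',rv/.1,'ikerr',round(em,4),'maxqd',sm,'q',q)
E
python3 -c "
from h import *
plan([.5025,-.204,.04],-2.001,45,.13)"
```

```text
t 3.8667 open 0.0910896556664495 target [ 0.537 -0.129  0.123] need 15.0 rows 16 shift/row [ 0.102 -0.053 -0.341] turn/row [-0.381 -0.135 -0.939] 
 total shift [ 1.639 -0.84  -5.454] turn [ -6.096  -2.163 -15.023] ikerr 0.0 maxqd [0.358 0.534 0.393 1.095 0.548 2.211] q [ 0.034  0.494  1.95  -0.737  1.225  0.914]
```

Call:
play_rows --pt "0.091 -0.047 -0.303 -0.339 -0.12 -0.835 91" --pt "0.091 -0.047 -0.303 -0.339 -0.12 -0.835 91" --pt "0.091 -0.047 -0.303 -0.339 -0.12 -0.835 91" --pt "0.091 -0.047 -0.303 -0.339 -0.12 -0.835 91" --pt "0.091 -0.047 -0.303 -0.339 -0.12 -0.835 91" --pt "0.091 -0.047 -0.303 -0.339 -0.12 -0.835 91" --pt "0.091 -0.047 -0.303 -0.339 -0.12 -0.835 91" --pt "0.091 -0.047 -0.303 -0.339 -0.12 -0.835 91" --pt "0.091 -0.047 -0.303 -0.339 -0.12 -0.835 91" --pt "0.091 -0.047 -0.303 -0.339 -0.12 -0.835 91" --pt "0.091 -0.047 -0.303 -0.339 -0.12 -0.835 91" --pt "0.091 -0.047 -0.303 -0.339 -0.12 -0.835 91"

```text
time: 4.87
tool_pos: [0.5244, -0.1189, 0.1678]
tcp_rot: [0.183, 0.636, 0.711, -0.237]
wrist_force: [-0.4, -0.4, 0.3]
opening: 0.091
grasp_force: 0.0
```

Call:
play_rows --pt "0.091 -0.047 -0.303 -0.339 -0.12 -0.835 91" --pt "0.091 -0.047 -0.303 -0.339 -0.12 -0.835 91" --pt "0.091 -0.047 -0.303 -0.339 -0.12 -0.835 91" --pt "0.091 -0.047 -0.303 -0.339 -0.12 -0.835 91" --pt "0.091 -0.047 -0.303 -0.339 -0.12 -0.835 91" --pt "0.091 -0.047 -0.303 -0.339 -0.12 -0.835 91" --pt "0 0 0 0 0 0 91"

```text
time: 5.45
tool_pos: [0.5383, -0.1261, 0.121]
tcp_rot: [0.206, 0.778, 0.497, -0.323]
wrist_force: [-0.5, -0.6, -0.5]
opening: 0.0908
grasp_force: 0.0
```

Run:
```python
from h import *
plan([.5025,-.204,.04],-2.001,45,0.)
im=snap('wrist','w1.png')
P=np.array([.5025,-.204,.04]);M=[]
for n in['scene','top']:
    imaging.camera(n); m=maskat(n,'tumbler_center',P); print(n,None if m is None else m.sum())
    if m is not None: print(fitbox([(n,m)],P))
```

```text
t 5.45 open 0.09076958939249623 target [ 0.499 -0.212  0.031] need 3.6 rows 4 shift/row [-0.396 -0.861 -0.901] turn/row [ 0.002 -0.002  0.009] 
 total shift [-1.583 -3.445 -3.603] turn [ 0.007 -0.007  0.034] ikerr 0.0 maxqd [0.459 0.397 0.268 0.544 0.584 0.29 ] q [-0.108  0.615  2.013 -0.891  1.04   1.   ]
scene 906.0
(array([ 0.504, -0.203,  1.125]), np.float64(0.08531492948532104))
top 851.0
(array([ 0.501, -0.204, -0.436]), np.float64(0.03700476884841919))
```

View pics/w1.png

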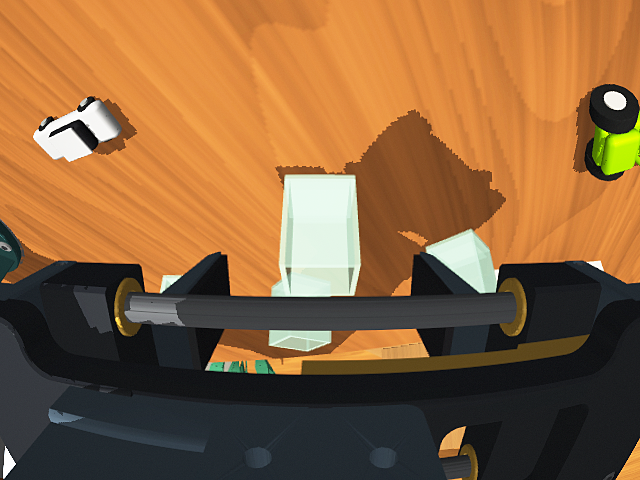

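The wrist view shows the tumbler at about (320,235), centred between the open fingers at columns 210 and 430 and square to them. I'll go in and grip.

Call:
play_rows --pt "-0.264 -0.574 -0.6 0 0 0.006 91" --pt "-0.264 -0.574 -0.6 0 0 0.006 91" --pt "-0.264 -0.574 -0.6 0 0 0.006 91" --pt "-0.264 -0.574 -0.6 0 0 0.006 91" --pt "-0.264 -0.574 -0.6 0 0 0.006 91" --pt "-0.264 -0.574 -0.6 0 0 0.006 91" --pt "0 0 0 0 0 0 91" --pt "0 0 0 0 0 0 50" --pt "0 0 0 0 0 0 50" --pt "0 0 0 0 0 0 50" --pt "0 0 0 0 0 0 50" --pt "0 0 0 0 0 0 50" --newtons 25

```text
time: 6.7
tool_pos: [0.4988, -0.2121, 0.0332]
tcp_rot: [0.207, 0.777, 0.501, -0.321]
wrist_force: [-0.3, -0.5, 0.9]
opening: 0.0607
grasp_force: 0.0
```

Call:
play_rows --pt "0 0 0 0 0 0 50" --pt "0 0 0 0 0 0 50" --pt "0 0 0 0 0 0 50" --pt "0 0 0 0 0 0 50"

```text
time: 7.03
tool_pos: [0.4985, -0.2122, 0.0331]
tcp_rot: [0.207, 0.777, 0.501, -0.321]
wrist_force: [0.0, 5.6, 6.3]
opening: 0.0558
grasp_force: 25.0
```

```bash
cat >> h.py <<'E'
def savegrasp(P):
    o=r.get_obs(); c=quat(o['tcp_rot']).inv().apply(np.array(P)-o['tool_pos']); json.dump(list(c),open('g.json','w')); print('c in tool',c)
def plang(P,phi,th,n=None,dth=0.):
    c=np.array(json.load(open('g.json'))); R=toolR(phi,np.deg2rad(th)+dth); t=np.array(P)-R.apply(c)
    plan(t,phi,th+np.rad2deg(dth),n=n,off=0.)
E
python3 - <<'E'
from h import *
savegrasp([.5025,-.204,.04]); o=r.get_obs(); print('actual theta', np.rad2deg(np.arcsin(-quat(o['tcp_rot']).apply([0,0,1])[2])))
plang([.5025,-.204,.12],-2.001,45)
plang([.58,0,.07],-np.pi/2,135)
E
```

```text
c in tool [ 0.00154864  0.00022048 -0.0113433 ]
actual theta 45.05750504135674
t 7.0333 open 0.055829755436904605 target [ 0.498 -0.212  0.113] need 3.2 rows 4 shift/row [-0.   0.   0.8] turn/row [-0.002  0.001 -0.011] 
 total shift [-0.002  0.     3.2  ] turn [-0.01   0.003 -0.044] ikerr 0.0 maxqd [0.    0.462 0.074 0.179 0.278 0.34 ] q [-0.108  0.465  2.029 -0.837  1.127  0.885]
t 7.0333 open 0.055829755436904605 target [0.58  0.007 0.061] need 15.4 rows 16 shift/row [0.203 0.548 0.07 ] turn/row [ 0.965 -0.209  0.209] 
 total shift [3.25  8.765 1.113] turn [15.439 -3.339  3.34 ] ikerr 0.0 maxqd [0.24  0.472 0.186 1.669 0.787 1.819] q [-0.344  0.588  1.963  0.844  1.099 -0.942]
```

Call:
play_rows --pt "0 0 0.4 0 0 0 50" --pt "0 0 0.8 0 0 0 50" --pt "0 0 0.9 0 0 0 50" --pt "0 0 1 0 0 0 50" --pt "0 0 0.9 0 0 0 50" --pt "0.171 0.461 -0.152 0.813 -0.176 0.176 50" --pt "0.171 0.461 -0.152 0.813 -0.176 0.176 50" --pt "0.171 0.461 -0.152 0.813 -0.176 0.176 50" --pt "0.171 0.461 -0.152 0.813 -0.176 0.176 50" --pt "0.171 0.461 -0.152 0.813 -0.176 0.176 50" --pt "0.171 0.461 -0.152 0.813 -0.176 0.176 50" --pt "0.171 0.461 -0.152 0.813 -0.176 0.176 50"

```text
time: 8.03
tool_pos: [0.5283, -0.1311, 0.1067]
tcp_rot: [0.029, 0.789, 0.604, -0.105]
wrist_force: [-0.1, 0.2, -2.6]
opening: 0.0559
grasp_force: 25.0
```

Call:
play_rows --pt "0.171 0.461 -0.152 0.813 -0.176 0.176 50" --pt "0.171 0.461 -0.152 0.813 -0.176 0.176 50" --pt "0.171 0.461 -0.152 0.813 -0.176 0.176 50" --pt "0.171 0.461 -0.152 0.813 -0.176 0.176 50" --pt "0.171 0.461 -0.152 0.813 -0.176 0.176 50" --pt "0.171 0.461 -0.152 0.813 -0.176 0.176 50" --pt "0.171 0.461 -0.152 0.813 -0.176 0.176 50" --pt "0.171 0.461 -0.152 0.813 -0.176 0.176 50" --pt "0.171 0.461 -0.152 0.813 -0.176 0.176 50" --pt "0.171 0.461 -0.152 0.813 -0.176 0.176 50" --pt "0.171 0.461 -0.152 0.813 -0.176 0.176 50" --pt "0.171 0.461 -0.152 0.813 -0.176 0.176 50"

```text
time: 9.03
tool_pos: [0.5798, 0.0068, 0.061]
tcp_rot: [-0.271, 0.652, 0.654, 0.273]
wrist_force: [-1.1, -0.3, -2.4]
opening: 0.0561
grasp_force: 25.0
```

Call:
play_rows --pt "0 0 0 0 0 0 50" --pt "0 0 0 0 0 0 50"

```text
time: 9.2
tool_pos: [0.5789, 0.0062, 0.0599]
tcp_rot: [-0.271, 0.653, 0.653, 0.27]
wrist_force: [0.7, -0.9, -2.4]
opening: 0.056
grasp_force: 25.0
```

Run:
```python
from h import *
plang([.58,0,.030],-np.pi/2,135,dth=0)
print(r.get_obs()['grasp_force'],r.get_obs()['wrist_force'])
snap('scene','s2.png'); snap('wrist','w2.png')
a=cv2.imread('pics/s2.png')[120:380,150:500]; b=cv2.imread('pics/w2.png')
cv2.imwrite('pics/c2.png',np.hstack([cv2.resize(a,(400,300)),cv2.resize(b,(400,300))]))
```

```text
t 9.2 open 0.05599975823200419 target [0.58  0.007 0.021] need 1.6 rows 2 shift/row [ 0.018  0.015 -0.78 ] turn/row [ 0.005 -0.006 -0.003] 
 total shift [ 0.037  0.031 -1.56 ] turn [ 0.011 -0.012 -0.005] ikerr 0.0 maxqd [0.007 0.423 0.08  0.159 0.23  0.302] q [-0.344  0.659  1.952  0.868  1.06  -0.993]
24.96490627527237 [ 0.659 -0.939 -2.432]
```

View pics/c2.png

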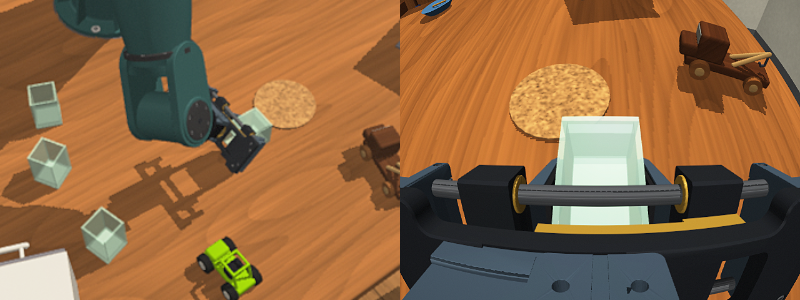

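The tumbler is held on its side with its mouth towards the robot's right, and both the mat and the shelf below are clear. I'll lower it gently.

Call:
play_rows --pt "0 0 -0.5 0 0 0 50" --pt "0 0 -0.5 0 0 0 50" --pt "0 0 -0.36 0 0 0 50" --pt "0 0 -0.2 0 0 0 50" --pt "0 0 0 0 0 0 50" --pt "0 0 0 0 0 0 50"

```text
time: 9.8
tool_pos: [0.5791, 0.0066, 0.021]
tcp_rot: [-0.271, 0.653, 0.653, 0.271]
wrist_force: [-0.2, 0.4, -1.8]
opening: 0.0556
grasp_force: 25.0
```

Call:
play_rows --pt "0 0 -0.04 0 0 0 50" --pt "0 0 0 0 0 0 50"

```text
time: 9.97
tool_pos: [0.5795, 0.0065, 0.0205]
tcp_rot: [-0.271, 0.653, 0.654, 0.271]
wrist_force: [1.2, -0.5, -1.9]
opening: 0.0559
grasp_force: 25.0
```

Call:
play_rows --pt "0 0 -0.03 0 0 0 50" --pt "0 0 0 0 0 0 50"

```text
time: 10.13
tool_pos: [0.5794, 0.0065, 0.0198]
tcp_rot: [-0.271, 0.653, 0.654, 0.271]
wrist_force: [-0.5, -0.8, -2.1]
opening: 0.0561
grasp_force: 25.0
```

Call:
play_rows --pt "0 0 -0.03 0 0 0 50" --pt "0 0 0 0 0 0 50"

```text
time: 10.3
tool_pos: [0.5795, 0.0064, 0.0191]
tcp_rot: [-0.271, 0.653, 0.653, 0.271]
wrist_force: [-0.5, -0.1, 0.3]
opening: 0.0562
grasp_force: 25.0
```

Call:
play_rows --pt "0 0 -0.02 0 0 0 50" --pt "0 0 0 0 0 0 50"

```text
time: 10.47
tool_pos: [0.5794, 0.0065, 0.019]
tcp_rot: [-0.271, 0.653, 0.653, 0.271]
wrist_force: [-3.7, -3.2, 7.5]
opening: 0.0559
grasp_force: 25.0
```

Contact is made, so I'll release and back out along the tool axis.

Call:
play_rows --pt "0 0 0 0 0 0 62" --pt "0 0 0 0 0 0 91" --pt "0 0 0 0 0 0 91" --pt "0 0 0 0 0 0 91" --pt "0 0 0 0 0 0 91" --pt "0 0 0 0 0 0 91" --pt "0 0 0 0 0 0 91" --pt "0 0 0 0 0 0 91"

```text
time: 11.13
tool_pos: [0.5793, 0.0065, 0.0184]
tcp_rot: [-0.271, 0.653, 0.653, 0.271]
wrist_force: [-0.4, 0.6, 0.8]
opening: 0.091
grasp_force: 0.0
```

Call:
play_rows --pt "0 -0.3 0.3 0 0 0 91" --pt "0 -0.6 0.6 0 0 0 91" --pt "0 -0.9 0.9 0 0 0 91" --pt "0 -0.9 0.9 0 0 0 91" --pt "0 -0.9 0.9 0 0 0 91" --pt "0 -0.5 0.9 0 0 0 91" --pt "0 0 0.9 0 0 0 91" --pt "0 0 0.9 0 0 0 91"

```text
time: 11.8
tool_pos: [0.5792, -0.0975, 0.1775]
tcp_rot: [-0.27, 0.653, 0.653, 0.271]
wrist_force: [0.6, 0.4, 0.9]
opening: 0.0909
grasp_force: 0.0
```

Run:
```python
from h import *
P=np.array([.5795,0,.028]);M=[]
for n in['scene','top']:
    imaging.camera(n); 
    for d in finder.tip_of(n,'tumbler_center'): print(n,d['confidence'],w(n,d['position']))
    m=maskat(n,'tumbler_center',P); print(n,None if m is None else m.sum())
    if m is not None: print(fitbox([(n,m)],P,(.028,.04,.028),.028))
plan([.5795,0,.028],-np.pi/2,45,.14)
snap('scene','s3.png'); cv2.imwrite('pics/c3.png',cv2.resize(cv2.imread('pics/s3.png')[150:330,250:490],(640,480)))
```

```text
scene 0.98 [ 0.57851631 -0.00065727  0.02717651]
scene 0.97 [ 0.25786255 -0.30327457  0.03500648]
scene 0.85 [ 0.60615614 -0.3506755   0.03903418]
scene 0.83 [ 0.39602462 -0.35823385  0.0398502 ]
scene 1150.0
(array([ 5.82658639e-01, -3.22655897e-04,  1.95807023e-02]), np.float64(0.058614492416381836))
top 0.97 [0.58086555 0.00329287 0.02944587]
top 1078.0
(array([ 0.57815599, -0.00240966,  0.00114674]), np.float64(0.037935733795166016))
t 12.1 open 0.09105908294547785 target [0.58  0.09  0.118] need 15.7 rows 16 shift/row [ 0.002  0.465 -0.143] turn/row [-0.982 -0.001 -0.   ] 
 total shift [ 0.027  7.436 -2.294] turn [-15.72   -0.011  -0.001] ikerr 0.0 maxqd [0.787 0.588 0.323 1.578 0.98  1.84 ] q [ 0.414  0.533  1.897 -0.763  1.214  0.878]
```

View pics/c3.png

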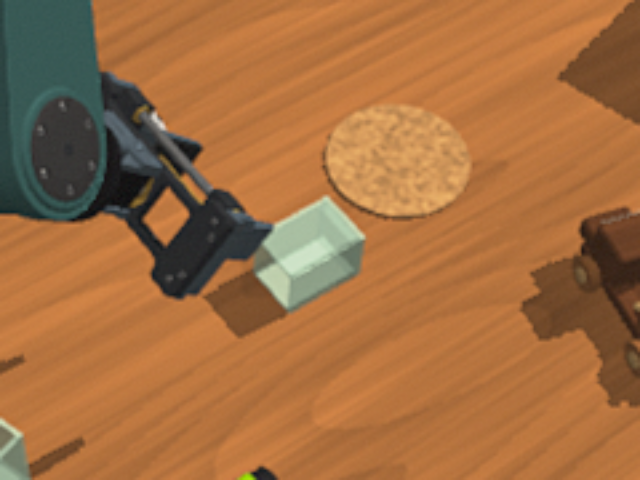

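The tumbler lies stably on its side at crop (310,255), about (0.580,-0.001), and the mat beyond it is clear. I'll swing over to the other side to regrip.

Call:
play_rows --pt "0 0.413 0.3 -0.873 0 0 91" --pt "0 0.413 0.3 -0.873 0 0 91" --pt "0 0.413 0.3 -0.873 0 0 91" --pt "0 0.413 0.3 -0.873 0 0 91" --pt "0 0.413 0.3 -0.873 0 0 91" --pt "0 0.413 0.3 -0.873 0 0 91" --pt "0 0.413 -0.341 -0.873 0 0 91" --pt "0 0.413 -0.341 -0.873 0 0 91" --pt "0 0.413 -0.341 -0.873 0 0 91" --pt "0 0.413 -0.341 -0.873 0 0 91" --pt "0 0.413 -0.341 -0.873 0 0 91" --pt "0 0.413 -0.341 -0.873 0 0 91"

```text
time: 13.15
tool_pos: [0.5793, 0.0285, 0.1691]
tcp_rot: [0.094, 0.7, 0.701, -0.093]
wrist_force: [-0.5, -0.6, -0.3]
opening: 0.0909
grasp_force: 0.0
```

Call:
play_rows --pt "0 0.413 -0.341 -0.873 0 0 91" --pt "0 0.413 -0.341 -0.873 0 0 91" --pt "0 0.413 -0.341 -0.873 0 0 91" --pt "0 0.413 -0.341 -0.873 0 0 91" --pt "0 0.413 -0.341 -0.873 0 0 91" --pt "0 0.413 -0.341 -0.873 0 0 91" --pt "0 0 0 0 0 0 91"

```text
time: 13.73
tool_pos: [0.5776, 0.0917, 0.1148]
tcp_rot: [0.271, 0.651, 0.654, -0.274]
wrist_force: [-0.6, 0.1, -0.8]
opening: 0.0912
grasp_force: 0.0
```

Run:
```python
from h import *
plan([.5797,-.001,.028],-np.pi/2,45,0)
snap('wrist','w4.png')
```

```text
t 13.7333 open 0.09117795798322274 target [ 0.58  -0.01   0.019] need 4.1 rows 5 shift/row [ 0.017 -0.814 -0.767] turn/row [ 0.013 -0.011 -0.007] 
 total shift [ 0.083 -4.07  -3.835] turn [ 0.064 -0.057 -0.034] ikerr 0.0 maxqd [0.392 0.338 0.201 0.445 0.485 0.244] q [ 0.263  0.662  1.953 -0.925  1.025  0.967]
```

View pics/w4.png

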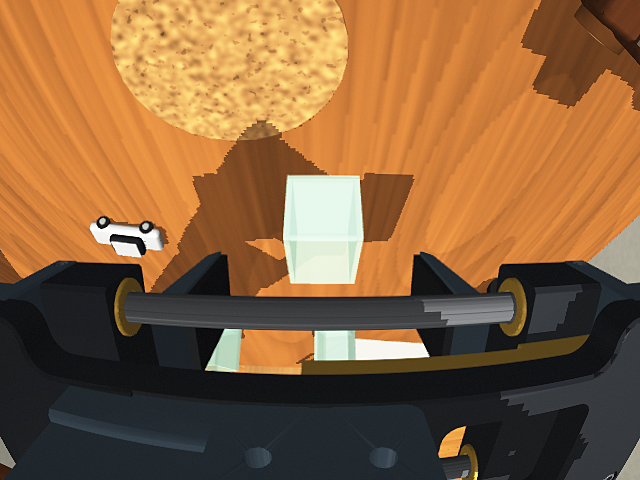

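The tumbler sits at about (322,230), centred between the fingers and square to them. I'll approach and grip.

Call:
play_rows --pt "0.012 -0.581 -0.54 0.009 -0.008 -0.005 91" --pt "0.012 -0.581 -0.54 0.009 -0.008 -0.005 91" --pt "0.012 -0.581 -0.54 0.009 -0.008 -0.005 91" --pt "0.012 -0.581 -0.54 0.009 -0.008 -0.005 91" --pt "0.012 -0.581 -0.54 0.009 -0.008 -0.005 91" --pt "0.012 -0.581 -0.54 0.009 -0.008 -0.005 91" --pt "0.012 -0.581 -0.54 0.009 -0.008 -0.005 91" --pt "0 0 0 0 0 0 91" --pt "0 0 0 0 0 0 91"

```text
time: 14.53
tool_pos: [0.5809, -0.0129, 0.0241]
tcp_rot: [0.269, 0.656, 0.652, -0.268]
wrist_force: [-0.1, 0.1, 0.6]
opening: 0.0909
grasp_force: 0.0
```

Call:
play_rows --pt "0 0 0 0 0 0 50" --pt "0 0 0 0 0 0 50" --pt "0 0 0 0 0 0 50" --pt "0 0 0 0 0 0 50" --pt "0 0 0 0 0 0 50" --pt "0 0 0 0 0 0 50" --pt "0 0 0 0 0 0 50" --pt "0 0 0 0 0 0 50" --pt "0 0 0 0 0 0 50" --newtons 25

```text
time: 15.28
tool_pos: [0.5814, -0.0116, 0.0243]
tcp_rot: [0.27, 0.656, 0.652, -0.267]
wrist_force: [-2.6, 3.7, 6.6]
opening: 0.0559
grasp_force: 25.0
```

Run:
```python
from h import *
o=r.get_obs(); print(o['tool_pos'],o['wrist_force']); R=quat(o['tcp_rot']); d=R.apply([0,0,1]); y=R.apply([0,1,0])
print('theta',np.rad2deg(np.arcsin(-d[2])),'phi',np.arctan2(d[1],d[0]),'y',y)
savegrasp([.5797,-.001,.028])
plang([.52,.153,.075],-np.pi/2,135)
M=[d for d in finder.tip_of('top','mat_top')]; print([w('top',d['position']) for d in M])
imaging.camera('scene'); print([(d['confidence'],w('scene',d['position'])) for d in finder.tip_of('scene','mat_top')])
im=imaging.camera('top')
for n in('top','scene'):
  for d in finder.trace(n,'mat_top')[:1]:
    c=imaging.camera_info(n);T=np.array(c['pose']);vu=np.argwhere(d['mask'])
    ray=np.c_[(vu[:,1]-c['cx'])/c['fx'],(vu[:,0]-c['cy'])/c['fy'],np.ones(len(vu))]@T[:3,:3].T
    X=T[:3,3]+ray*((.004-T[2,3])/ray[:,2])[:,None];h=cv2.convexHull(X[:,:2].astype(np.float32)); print(n,d['confidence'],cv2.minEnclosingCircle(h),X.mean(0),np.ptp(X,axis=0))
```

```text
[ 0.58137033 -0.0115897   0.02434232] [-2.58501944  3.66017331  6.6009589 ]
theta 45.36472161035418 phi -1.569173869874833 y [ 0.99998355 -0.00319916  0.00476059]
c in tool [ 0.00495631 -0.00168676 -0.0100449 ]
t 15.2833 open 0.05586225097496022 target [0.522 0.157 0.064] need 15.6 rows 16 shift/row [-0.149  0.42   0.1  ] turn/row [0.978 0.001 0.004] 
 total shift [-2.387  6.728  1.602] turn [15.644  0.012  0.062] ikerr 0.0 maxqd [0.335 0.519 0.234 1.963 0.819 1.911] q [-0.109  0.497  2.133  1.04   0.953 -0.932]
[array([ 0.522,  0.155, -0.004])]
[(0.68, array([0.524, 0.151, 0.004]))]
top 0.66 ((0.509762167930603, 0.12277809530496597), 0.04816209152340889) [0.508 0.116 0.004] [0.095 0.051 0.   ]
scene 0.96 ((0.5343632698059082, 0.14954234659671783), 0.06944599747657776) [0.559 0.17  0.004] [0.076 0.137 0.   ]
```

Call:
play_rows --pt "0 0 0.4 0 0 0 50" --pt "0 0 0.8 0 0 0 50" --pt "0 0 1 0 0 0 50" --pt "0 0 1 0 0 0 50" --pt "-0.121 0.354 -0.084 0.827 0 0.003 50" --pt "-0.121 0.354 -0.084 0.827 0 0.003 50" --pt "-0.121 0.354 -0.084 0.827 0 0.003 50" --pt "-0.121 0.354 -0.084 0.827 0 0.003 50" --pt "-0.121 0.354 -0.084 0.827 0 0.003 50" --pt "-0.121 0.354 -0.084 0.827 0 0.003 50" --pt "-0.121 0.354 -0.084 0.827 0 0.003 50" --pt "-0.121 0.354 -0.084 0.827 0 0.003 50"

```text
time: 16.58
tool_pos: [0.5574, 0.0595, 0.0881]
tcp_rot: [0.042, 0.707, 0.705, -0.038]
wrist_force: [-0.8, 1.1, -2.5]
opening: 0.0558
grasp_force: 25.0
```

Call:
play_rows --pt "-0.121 0.354 -0.084 0.827 0 0.003 50" --pt "-0.121 0.354 -0.084 0.827 0 0.003 50" --pt "-0.121 0.354 -0.084 0.827 0 0.003 50" --pt "-0.121 0.354 -0.084 0.827 0 0.003 50" --pt "-0.121 0.354 -0.084 0.827 0 0.003 50" --pt "-0.121 0.354 -0.084 0.827 0 0.003 50" --pt "-0.121 0.354 -0.084 0.827 0 0.003 50" --pt "-0.121 0.354 -0.084 0.827 0 0.003 50" --pt "-0.121 0.354 -0.084 0.827 0 0.003 50" --pt "-0.121 0.354 -0.084 0.827 0 0.003 50" --pt "-0.121 0.354 -0.084 0.827 0 0.003 50" --pt "0 0 0 0 0 0 50"

```text
time: 17.58
tool_pos: [0.5226, 0.1563, 0.0631]
tcp_rot: [-0.274, 0.653, 0.651, 0.274]
wrist_force: [-1.8, -0.4, -3.3]
opening: 0.0561
grasp_force: 25.0
```

Call:
play_rows --pt "0 0 0 0 0 0 50" --pt "0 0 0 0 0 0 50"

```text
time: 17.75
tool_pos: [0.5244, 0.156, 0.0646]
tcp_rot: [-0.271, 0.653, 0.653, 0.273]
wrist_force: [0.5, 0.2, -2.4]
opening: 0.056
grasp_force: 25.0
```

Run:
```python
from h import *
plang([.522,.153,.047],-np.pi/2,135,dth=.0064)
snap('scene','s5.png'); snap('top','t5.png')
a=cv2.imread('pics/s5.png')[120:300,280:520]; b=cv2.imread('pics/t5.png')[160:340,140:380]
cv2.imwrite('pics/c5.png',np.hstack([cv2.resize(a,(400,300)),cv2.resize(b,(400,300))]))
```

```text
t 17.75 open 0.055991286447167575 target [0.524 0.157 0.036] need 1.1 rows 2 shift/row [-0.014  0.013 -0.563] turn/row [0.01  0.006 0.005] 
 total shift [-0.029  0.026 -1.126] turn [0.021 0.012 0.01 ] ikerr 0.0 maxqd [0.003 0.349 0.05  0.192 0.131 0.321] q [-0.11   0.559  2.121  1.074  0.935 -0.988]
```

View pics/c5.png

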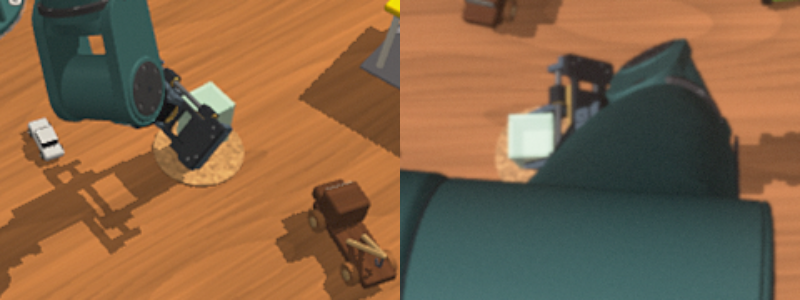

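The tumbler is base up over the mat (left (212,105), right (533,135)). I'll lower it, with slow steps near contact.

Call:
play_rows --pt "0 0 -0.4 0.02 0.01 0.01 50" --pt "0 0 -0.4 0 0 0 50" --pt "0 0 -0.2 0 0 0 50" --pt "0 0 -0.12 0 0 0 50" --pt "0 0 0 0 0 0 50" --pt "0 0 0 0 0 0 50"

```text
time: 18.35
tool_pos: [0.5238, 0.1564, 0.0359]
tcp_rot: [-0.274, 0.652, 0.652, 0.273]
wrist_force: [-0.6, -0.2, -2.6]
opening: 0.0557
grasp_force: 25.0
```

Call:
play_rows --pt "0 0 -0.04 0 0 0 50" --pt "0 0 0 0 0 0 50"

```text
time: 18.52
tool_pos: [0.524, 0.1563, 0.0353]
tcp_rot: [-0.274, 0.652, 0.652, 0.273]
wrist_force: [-0.1, -0.4, -2.1]
opening: 0.0562
grasp_force: 25.0
```

Call:
play_rows --pt "0 0 -0.03 0 0 0 50" --pt "0 0 0 0 0 0 50"

```text
time: 18.68
tool_pos: [0.524, 0.1563, 0.0345]
tcp_rot: [-0.274, 0.652, 0.652, 0.273]
wrist_force: [-0.3, 0.2, -3.0]
opening: 0.0559
grasp_force: 25.0
```

Call:
play_rows --pt "0 0 -0.03 0 0 0 50" --pt "0 0 0 0 0 0 50"

```text
time: 18.85
tool_pos: [0.5239, 0.1563, 0.0337]
tcp_rot: [-0.274, 0.652, 0.652, 0.273]
wrist_force: [0.5, 0.6, -2.4]
opening: 0.056
grasp_force: 25.0
```

Call:
play_rows --pt "0 0 -0.02 0 0 0 50" --pt "0 0 0 0 0 0 50"

```text
time: 19.02
tool_pos: [0.524, 0.1564, 0.0333]
tcp_rot: [-0.274, 0.652, 0.652, 0.274]
wrist_force: [0.2, -0.2, -0.6]
opening: 0.0563
grasp_force: 25.0
```

Call:
play_rows --pt "0 0 -0.015 0 0 0 50" --pt "0 0 0 0 0 0 50"

```text
time: 19.18
tool_pos: [0.524, 0.1564, 0.0332]
tcp_rot: [-0.274, 0.652, 0.652, 0.274]
wrist_force: [-2.6, -1.3, 5.0]
opening: 0.0561
grasp_force: 25.0
```

Call:
play_rows --pt "0 0 -0.015 0 0 0 50" --pt "0 0 0 0 0 0 50"

```text
time: 19.35
tool_pos: [0.5241, 0.1565, 0.0332]
tcp_rot: [-0.274, 0.652, 0.652, 0.274]
wrist_force: [-3.7, -2.9, 11.5]
opening: 0.0559
grasp_force: 25.0
```

The tumbler is firmly seated, so I'll ease the grip, open and back out.

Call:
play_rows --pt "0 0 0.02 0 0 0 50" --pt "0 0 0 0 0 0 50" --pt "0 0 0 0 0 0 50" --newtons 6

```text
time: 19.6
tool_pos: [0.5241, 0.1563, 0.0332]
tcp_rot: [-0.274, 0.652, 0.652, 0.274]
wrist_force: [-1.2, -3.1, 4.4]
opening: 0.056
grasp_force: 6.0
```

Call:
play_rows --pt "0 0 0 0 0 0 60" --pt "0 0 0 0 0 0 66" --pt "0 0 0 0 0 0 91" --pt "0 0 0 0 0 0 91" --pt "0 0 0 0 0 0 91" --pt "0 0 0 0 0 0 91" --pt "0 0 0 0 0 0 91" --pt "0 0 0 0 0 0 91"

```text
time: 20.27
tool_pos: [0.5239, 0.1563, 0.0329]
tcp_rot: [-0.274, 0.652, 0.652, 0.273]
wrist_force: [0.5, -1.7, -0.5]
opening: 0.0904
grasp_force: 0.0
```

Call:
play_rows --pt "0 -0.2 0.2 0 0 0 91" --pt "0 -0.5 0.5 0 0 0 91" --pt "0 -0.8 0.8 0 0 0 91" --pt "0 -0.8 0.8 0 0 0 91" --pt "0 -0.8 0.8 0 0 0 91" --pt "0 -0.8 0.8 0 0 0 91" --pt "0 -0.8 0.8 0 0 0 91" --pt "0 -0.8 0.8 0 0 0 91" --pt "0 -0.8 0.8 0 0 0 91" --pt "0 -0.8 0.8 0 0 0 91" --pt "0 -0.4 0.4 0 0 0 91" --pt "0 0 0 0 0 0 91"

```text
time: 21.27
tool_pos: [0.525, -0.0332, 0.2224]
tcp_rot: [-0.272, 0.653, 0.652, 0.274]
wrist_force: [0.1, -0.1, 0.4]
opening: 0.0911
grasp_force: 0.0
```

Run:
```python
from h import *
P=np.array([.522,.153,.044])
for n in['scene','top']:
    imaging.camera(n); 
    m=maskat(n,'tumbler_center',P)
    if m is not None: print(n,fitbox([(n,m)],P,z=.044))
    for q in('tow_truck','buggy','coupe'):print(n,q,[w(n,d['position']) for d in finder.tip_of(n,q)[:1]])
print(r.get_obs()['time'])
snap('scene','s6.png'); snap('top','t6.png')
a=cv2.imread('pics/s6.png')[120:300,280:520]; b=cv2.imread('pics/t6.png')[160:340,140:380]
cv2.imwrite('pics/c6.png',np.hstack([cv2.resize(a,(400,300)),cv2.resize(b,(400,300))]))
```

```text
scene (array([0.52745487, 0.15257984, 1.54015139]), np.float64(0.04378795623779297))
scene tow_truck [array([ 0.78720994,  0.21632609, -0.00116167])]
scene buggy [array([ 0.78385216, -0.19234089, -0.00086137])]
scene coupe [array([ 3.81992031e-01, -3.93111418e-02,  3.19406502e-04])]
top (array([0.52265929, 0.15236102, 1.53561144]), np.float64(0.025906085968017578))
top tow_truck [array([ 7.84999723e-01,  2.15145355e-01, -7.29823700e-04])]
top buggy [array([ 0.78028728, -0.18883151, -0.00479255])]
top coupe []
21.7667
```

View pics/c6.png

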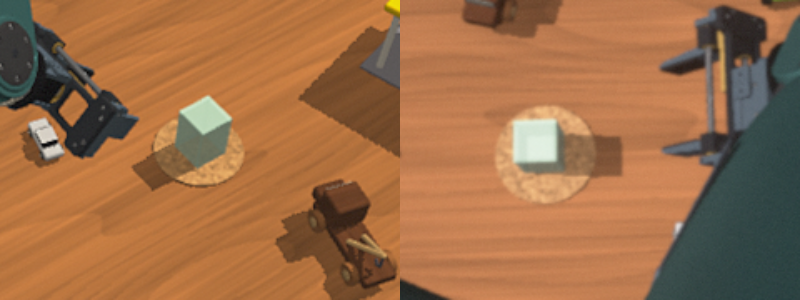

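The tumbler stands base up in the middle of the mat (left (204,130), right (540,145)), the vehicles have not moved and the gripper is clear. I'll hand the job in.

```bash
python3 -c "
from h import *
print(ticket.job_done())"
```

```text
the job is handed in; nothing more can be done
None
```

The leftmost square tumbler now stands mouth down near the centre of the cork mat, with the toy vehicles where they were, and the job was handed in at about 22 s of the 72 s limit.

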